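# Dial the code of the objective drawer's lock and open the drawer

### The arm

A 7-joint arm with a two-finger parallel gripper is mounted at the origin on the work surface. World frame = base frame: x ahead of the robot, y to its left, z up, the work surface at z = 0. Lengths are in m, angles in rad, forces in N, time in s.
With the tool pointing down it reaches from about 0.4 to 0.875 m from the base axis. Payload 6.5 kg.
Tool frame: the origin (TCP) lies between the finger pads, 19 mm behind the fingertips; this is the grasp point; z points along the fingers, y is the line along which they close (so a half turn about z gives the same grasp; the last joint's range is limited). The gripper opens to 88 mm and grips with 3 to 60 N. Pads are 18 mm wide; open, the fingers measure 123 mm over their backs; the gripper's body (75 mm by 187 mm) begins 45 mm behind the grasp point.
Start: joints at [-1.399, 0.536, -0.004, 1.538, 0.003, 1.067, -0.071], TCP at [0.153, 0.632, 0.257] pointing down, gripper open.
Joint ranges: [-2.7, 2.7], [-0.37, 2.16], [-1.27, 1.26], [0.24, 2.4], [-1.31, 4.45], [0.19, 1.91], [-2.76, 2.76]. Speed limits (rad/s): [2.39, 2.39, 3.14, 3.14, 3.14, 3.14, 3.14].

### API

Orientations are given as a rotation vector (axis times angle).
In Python, from bench import * gives the robot as it stands.
- The arm moves only by the tool carry_out, never from a script. Its argument "plan" is a list that holds one entry, the list of rows, each a list of 4 numbers: the shift along the tool's x, y, z in mm, then the turn about the tool's z in rad. A call has 1 to 20 rows; each row is the pose to reach, as a shift and turn from the pose commanded when the call began, along the tool's axes at that moment; what a row does not reach only later rows make up. A row lasts 1/12 s, in which the tool goes at most 41.7 mm and 7.16 degrees, less where a joint would pass 70% of its speed; a pose out of reach is approached as far as the arm can. A call with a gripper value outside its range is refused whole. "fingers" is the finger opening in mm, from 0 to 88.1, set as the call begins (left out, the last holds). The fingers move at their own pace and stop on an object; the grip force is fixed at half the most. Time passes only in rows, so rows that repeat a pose let the fingers close. It gives the time, the measured TCP pose, the force, the opening and the grip force at its end, in the units of the state.
- read_state(): the state, without advancing time (a new reading comes with each control period).
- capture(name): name is "scene" or "top" or "wrist"; returns the picture (384x512x3 uint8, blue, green, red); there is no depth.
- calibration(name): a dict with "mtx" (3x3 intrinsics, pixels), "k1" (the pictures are not rectified: a ray, as slopes to the right and down, at radius r is drawn at 1 + k1 r^2 times it, then the intrinsics apply), "R" (3x3) and "t" (3): a world point X has camera coordinates R X + t; the wrist camera has in their place "T_tool_cam" (4x4, takes a point from camera to tool coordinates, whose origin is the TCP and whose axes are the flange's). Camera axes: x right, y down, z forward; pixel columns grow to the right and rows downward; lengths in m; the calibration is good to about 2 mm. A picture is of the moment at which its call begins: read the wrist's pose just before it. calibration takes no time and is no camera call.
- finish_job(): hands the job in; it is judged then, once.
The state is a dict: "time": time; "joint_positions": joint angles; "joint_velocities": joint speeds; "effort": joint torques, N m; "tcp_pos": TCP position; "orientation": TCP orientation; "wrist_force": force on the tool from outside, world axes, zero at the start; "torque": the same for the moment, N m; "gripper_width": finger opening in m; "gripper_force": force on a finger pad.
Only numpy, scipy, OpenCV 4.12 (cv2) and the standard library are available. Lean on these libraries where they do the work, as an engineer would, in place of code of your own. Each camera call takes 0.05 s, during which the arm holds its last target. There are 200 camera calls.

### The job

Open the locked drawer in which the microscope objectives are kept: turn the left dial to 4 and then the right dial to 7, and once the bolt has sprung back pull the drawer gently open by about 9 cm and let go. The lock is worn, so each dial catches a little before or after its number: ease it slowly across the number until you feel the bolt drop in and hold it, and never force a dial, the bolt or the locked drawer. Leave the well plate, the oil bottle and the tube rack undisturbed.

Things in the scene. Friction and masses are not known exactly. Their poses are not given: they have to be found in the camera images.
- cabinet: White steel drawer box, 260 deep (x) x 300 wide (y) x 130 mm high, fixed to the bench. Origin: centre of its underside. Its front (the drawer) looks to its -x; its y is to the left seen from the robot, z up. The rear half of its top carries only the well plate.
- lock_case (a point): Centre of the top of the steel lock case that lies on the box near its front edge: 92 (x) x 250 (y) x 16 mm high, its top 146 mm over the bench. It carries the two dials. Axes as cabinet.
- left_grip (a point): Where to put the TCP to grip the left dial from above: on its upright axis, 26 mm above the case's top, 172 mm over the bench; fixed, axes as cabinet. The dial is a black disc of 60 mm diameter, 3 mm thick, with white numbers 0 to 9 and on it a round knurled black knob, 36 mm diameter, that ends 32 mm above the case. A white line on the knob's top points from the centre to the 0.
- right_grip (a point): The same point on the axis of the right dial, which is like the left one. The two axes are 132 mm apart along the box's y.
- left_index (a point): Index of the left dial: dark mark, 9 x 3 mm, on the case, 37 mm from the dial's axis on the far side (+x of the box). The number next to it is the one set. The numbers run clockwise round the dial, 36 degrees apart. The right dial has the same mark at the same place.
- dial_left (a joint): Angle of the left dial, rad, growing counter-clockwise seen from above. 0: the 0 is at the index; 0.628 more for each number (4 is at 2.513). Starts at 0.3 to 1.7. Turns both ways, endless, no clicks, against 0.12 to 0.15 N m. Worn: its gate lies within 0.3 rad either side of 2.513 (hidden, other each time), 0.12 rad wide; there the bolt jumps 4 mm and catches the dial.
- dial_right (a joint): Angle of the right dial, rad, same sense and scale (7 is at 4.398). Starts at 5.2 to 6.6. Its gate lies within 0.3 rad either side of 4.398, 0.12 rad wide, but the bolt's fence reaches it only once the left dial has let the bolt move 4 mm; there the bolt springs fully back and catches this dial too.
- bolt: Bolt, mostly hidden in the case. A damped spring (4 to 5 N) pushes it to the box's +y. Its origin is at cabinet's when locked (within 1 mm), 4 to 5 mm to +y of it when the left dial is right, 14 mm when both are; then the drawer is free, and it stays so. A caught dial has 0.06 rad of play either way; turned on, it winds up (about 11 N m/rad) and presses on the bolt, 25 mm from the axis.
- bolt_tip (a point): Outer end of the bolt's tongue, a steel bar 10 wide x 8 mm high that sticks out of the case's right (-y) end, 8 mm above the box's top, and through a steel staple on the drawer: 141 mm right of the box's centre when locked, 127 mm (clear of the staple) when free.
- drawer (a joint): How far the drawer is pulled out (to -x of the box), m: 0 shut, stop at 0.12. Friction 2 N, stays where it is left. While the tongue is through the staple it moves by about 2 mm only.
- drawer_handle (a point): Middle of the drawer's handle: a round level steel bar along y, 110 mm long, about 10 mm thick, 35 mm in front of the drawer's front, 115 mm over the bench (15 mm below the box's top). About 29 mm of free room between bar and front: it can be hooked or gripped from above. Moves with the drawer; axes as cabinet.
- well_plate: Bystander: lidded multiwell plate, 86 x 128 x 20 mm, lying loose on the rear half of the box's top. Origin: centre of its underside.
- oil_bottle: Bystander: small amber bottle of immersion oil, 34 mm diameter, 70 mm high, standing on the bench to the left of the box. Origin: centre of its underside.
- tube_rack: Bystander: grey rack with sample tubes, 70 x 120 x 51 mm, standing on the bench to the right of the box. Origin: centre of its underside.

How it is judged:
By the outcome, as a careful person would: the job done as asked, in the order asked, and still so for the second after the job is handed in, with the robot touching nothing.
It also fails if it takes over 67 s, if anything falls off the work surface, if the arm or the gripper's body presses on something with over 40 N, if the wrist force passes 120 N, or if a joint passes its speed limit or range.

## Working session

There is one attempt and no reset: what is moved stays moved. The work goes in short steps, Python scripts to look and compute and a tool call to move; the robot and the scene stay as the last step left them, time stands still between calls to the robot, and variables do not carry over. Pictures are saved under pics/ and viewed, at most 10 in all, crops included, and the job is handed in when it is done.

Besides the shell and the picture viewer there is one more tool, called after ">>>" as name(argument=value, ...), one argument or row to a line, values as JSON. carry_out: Moves the arm, as the interface text tells. Its arguments: {"type":"object","properties":{"plan":{"type":"array"},"fingers":{"type":"number"}},"required":["plan"]}

```bash
mkdir -p pics; python3 - <<'E'
from bench import *
import cv2,numpy as np
s=read_state()
print({k:np.round(v,3) for k,v in s.items()})
a=capture("top");b=capture("scene")
cv2.imwrite("pics/top0.png",a);cv2.imwrite("pics/scene0.png",b)
for n in("top","scene","wrist"):print(n,calibration(n))
E
```

```text
{'time': np.float64(0.0), 'joint_positions': array([-1.399,  0.537, -0.004,  1.539,  0.003,  1.067, -0.071]), 'joint_velocities': array([-0.   ,  0.   ,  0.001,  0.001, -0.001, -0.   ,  0.   ]), 'effort': array([ 0.000e+00, -5.710e+01,  9.910e-01, -2.516e+01, -5.600e-02,
        1.800e-02,  0.000e+00]), 'tcp_pos': array([0.153, 0.631, 0.257]), 'orientation': array([-3.730e-01, -3.119e+00,  3.000e-03]), 'wrist_force': array([-0.465,  0.426, -0.164]), 'torque': array([-0.043,  0.019, -0.022]), 'gripper_force': np.float64(0.0), 'gripper_width': np.float64(0.088)}
top {'mtx': array([[405.98733993,   0.        , 255.17622274],
       [  0.        , 405.98733993, 192.40682923],
       [  0.        ,   0.        ,   1.        ]]), 'k1': -0.10147786853155254, 'R': array([[-0.01528307, -0.99985589, -0.00739167],
       [-0.99664226,  0.01582785, -0.08033489],
       [ 0.0804403 ,  0.00613909, -0.99674052]]), 't': array([0.03291201, 0.6817568 , 0.90197918])}
scene {'mtx': array([[351.13375575,   0.        , 257.87365837],
       [  0.        , 351.13375575, 188.43631648],
       [  0.        ,   0.        ,   1.        ]]), 'k1': -0.003134048192988425, 'R': array([[-0.28743175,  0.95775893, -0.00899023],
       [ 0.79330539,  0.23279723, -0.56255845],
       [-0.53670248, -0.16882916, -0.82670863]]), 't': array([ 0.17708224, -0.4728443 ,  1.18818103])}
wrist {'mtx': array([[328.59560461,   0.        , 257.50410745],
       [  0.        , 328.59560461, 185.87148443],
       [  0.        ,   0.        ,   1.        ]]), 'k1': -0.06743148332198604, 'T_tool_cam': array([[ 8.13008124e-04, -9.57351502e-01, -2.88924627e-01,
         7.58690725e-02],
       [ 9.99999503e-01,  9.45083585e-04, -3.17624258e-04,
        -1.18858761e-03],
       [ 5.77135983e-04, -2.88924225e-01,  9.57351795e-01,
        -1.26893763e-01],
       [ 0.00000000e+00,  0.00000000e+00,  0.00000000e+00,
         1.00000000e+00]])}
```

View pics/top0.png

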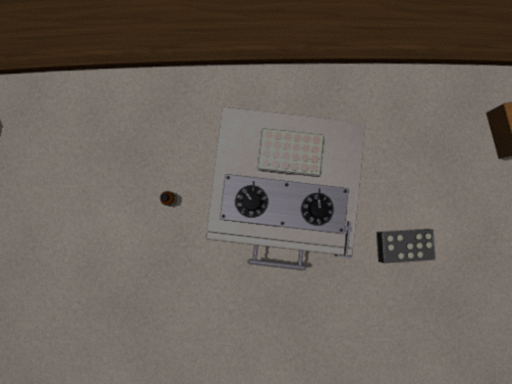

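View pics/scene0.png

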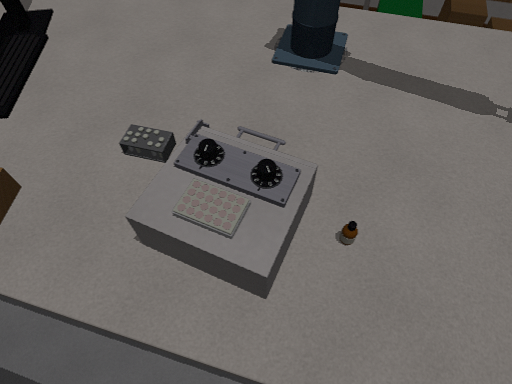

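The top view shows the left dial at about (251,201), the right dial at (317,208) and the handle at (278,265). The bottle is at (168,199) and the rack at (405,246). Next I'll measure the dials.

```bash
cat > h.py <<'E'
from bench import *
import cv2,numpy as np
from scipy.spatial.transform import Rotation as Ro
def cam(n,s=None):
    c=calibration(n)
    if n!="wrist": return c,c["R"].T,-c["R"].T@c["t"]
    Rt=Ro.from_rotvec(s["orientation"]).as_matrix();T=c["T_tool_cam"]
    return c,Rt@T[:3,:3],s["tcp_pos"]+Rt@T[:3,3]
def ray(n,px,z,s=None):
    c,R,o=cam(n,s)
    p=cv2.undistortPoints(np.array([[px]],float),c["mtx"],np.array([c["k1"],0,0,0]))[0,0]
    d=R@np.array([p[0],p[1],1]);return o+d*(z-o[2])/d[2]
def proj(n,X,s=None):
    c,R,o=cam(n,s)
    return cv2.projectPoints((R.T@(np.array(X)-o)).reshape(1,1,3),np.zeros(3),np.zeros(3),c["mtx"],np.array([c["k1"],0,0,0]))[0][0,0]
def totool(s,X):
    Rt=Ro.from_rotvec(s["orientation"]).as_matrix();return Rt.T@(np.array(X)-s["tcp_pos"])
E
python3 - <<'E'
from h import *
a=cv2.imread("pics/top0.png");g=a.max(2)
m=(g<45).astype(np.uint8)
n,l,st,c=cv2.connectedComponentsWithStats(m)
for i in range(1,n):
    if st[i,4]>100: print(st[i],c[i],ray("top",c[i],.155).round(4))
L=ray("top",(251,201),.155);R=ray("top",(317.5,208),.155);print(L,R,np.linalg.norm(L-R))
print("handle",ray("top",(250,262),.12),ray("top",(306,267.5),.12))
print(proj("scene",L),proj("scene",R))
cv2.imwrite("pics/c0.png",cv2.resize(a[110:280,200:370],None,fx=3.5,fy=3.5,interpolation=cv2.INTER_CUBIC))
E
```

```text
[   0   58  512   16 2527] [256.10882469  62.79382667] [0.9383 0.0155 0.155 ]
[487 105  25  53 855] [500.59181287 131.23508772] [ 0.7914 -0.4909  0.155 ]
[236 185  31  32 592] [251.62668919 201.23986486] [0.6545 0.0288 0.155 ]
[302 193  31  32 619] [317.32956381 208.8723748 ] [ 0.6374 -0.1005  0.155 ]
[377 232   7  30 145] [379.91724138 246.55862069] [ 0.5609 -0.2228  0.155 ]
[0.65503761 0.02999306 0.155     ] [ 0.63911555 -0.1008743   0.155     ] 0.13183239034789357
handle [0.53253096 0.03444695 0.12      ] [ 0.51946912 -0.079567    0.12      ]
[265.92853912 171.75692297] [207.83074231 151.84143023]
```

View pics/c0.png

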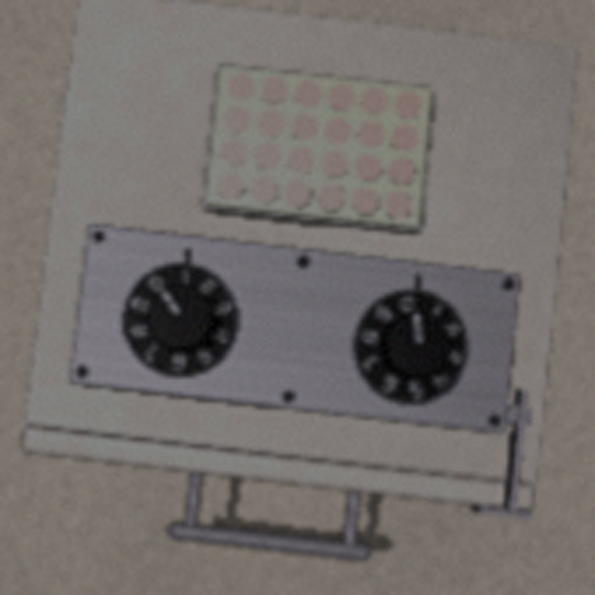

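The left dial reads about 1 (0.7 rad) and the right about 0 (6.35 rad). The box is yawed by about -0.12 rad. Next I'll work out the approach.

```bash
python3 - <<'E'
from h import *
s=read_state()
print(totool(s,[.6545,.0295,.262])*1000, Ro.from_rotvec(s["orientation"]).as_matrix().round(3))
E
```

```text
[-629.07871366 -466.72528511   -4.57258639] [[-0.972  0.235 -0.   ]
 [ 0.235  0.972 -0.001]
 [-0.    -0.001 -1.   ]]
```

>>> carry_out(
  plan=[
    [[-30,-22,0,0.06],[-90,-67,0,0.2],[-629,-467,-5,2.2],[-629,-467,-5,2.2],[-629,-467,-5,2.2],[-629,-467,-5,2.2],[-629,-467,-5,2.2],[-629,-467,-5,2.2],[-629,-467,-5,2.2],[-629,-467,-5,2.2],[-629,-467,-5,2.2],[-629,-467,-5,2.2],[-629,-467,-5,2.2],[-629,-467,-5,2.2],[-629,-467,-5,2.2],[-629,-467,-5,2.2],[-629,-467,-5,2.2],[-629,-467,-5,2.2],[-629,-467,-5,2.2],[-629,-467,-5,2.2]],
  ],
  fingers=88,
)

```text
time: 1.77
tcp_pos: [0.6571, 0.0207, 0.2624]
orientation: [2.948, 1.066, -0.0]
wrist_force: [-0.7, -0.7, 0.5]
gripper_width: 0.088
gripper_force: 0.0
```

```bash
python3 - <<'E'
from h import *
s=read_state();print({k:np.round(v,4) for k,v in s.items()})
a=capture("wrist");cv2.imwrite("pics/w1.png",a)
print(Ro.from_rotvec(s["orientation"]).as_matrix().round(3),proj("wrist",[.6545,.0295,.178],s))
E
```

```text
{'time': np.float64(1.7667), 'joint_positions': array([-0.5209,  0.6149,  0.6397,  1.5416, -0.387 ,  1.1131, -0.6745]), 'joint_velocities': array([-0.0696, -0.0475, -0.051 ,  0.0706,  0.0058,  0.0017, -0.0393]), 'effort': array([ -2.384 , -50.1653,   7.9475, -25.1845,  -0.7808,   0.1893,
         0.322 ]), 'tcp_pos': array([0.6571, 0.0207, 0.2624]), 'orientation': array([ 2.9482,  1.0658, -0.    ]), 'wrist_force': array([-0.6766, -0.7349,  0.468 ]), 'torque': array([-0.1007,  0.1822, -0.0236]), 'gripper_force': np.float64(0.0), 'gripper_width': np.float64(0.088)}
[[ 0.769  0.639  0.002]
 [ 0.639 -0.769 -0.006]
 [-0.002  0.006 -1.   ]] [244.42112344 193.39998109]
```

View pics/w1.png

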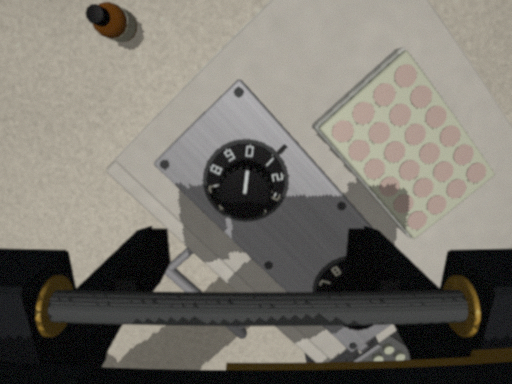

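The wrist view shows the left dial centred at (246,180), with its index at (283,149) between 1 and 2. Next I'll refine the axis and angle.

```bash
python3 - <<'E'
from h import *
s=read_state()
a=cv2.imread("pics/w1.png");g=a.max(2)
m=np.zeros_like(g);m[130:226,196:296]=(g[130:226,196:296]<75)*255
m=cv2.morphologyEx(m,cv2.MORPH_OPEN,np.ones((7,7)))
c=max(cv2.findContours(m,0,2)[0],key=cv2.contourArea)
e=cv2.fitEllipse(cv2.convexHull(c));print(e)
C=ray("wrist",e[0],.149,s);print("axis",C)
I=ray("wrist",(283,149),.146,s)-C
w=np.zeros_like(g);w[165:196,238:256]=(g[165:196,238:256]>150)*255
ys,xs=np.nonzero(w);print(len(xs),xs.min(),xs.max(),ys.min(),ys.max())
p0=ray("wrist",(xs[ys>ys.max()-2].mean(),ys.max()),.178,s);p1=ray("wrist",(xs[ys<ys.min()+2].mean(),ys.min()),.178,s)
print("line start",p0,"end",p1)
an=lambda v:np.arctan2(v[1],v[0])
print("index",I,np.linalg.norm(I),an(I),"dial",an(p1-p0)-an(I),an(p1-C)-an(I),an(p1-C)+.123)
for r in (C,.5*C+.5*p0): print(totool(s,[r[0],r[1],.172])*1000)
E
```

```text
((245.27439880371094, 181.15077209472656), (81.86647033691406, 83.524169921875), 92.89810943603516)
axis [0.65276422 0.03397229 0.149     ]
60 244 248 171 192
line start [0.65367193 0.03414623 0.178     ] end [0.66595251 0.04224349 0.178     ]
index [ 0.03673401 -0.00620748 -0.003     ] 0.03737540097302765 -0.1674031262547237 dial 0.7503266411757459 0.7275556990996586 0.6831525728449348
[ 4.13619811 -9.35771318 89.94204043]
[ 4.53997036 -9.13295151 89.94187079]
```

>>> carry_out(
  plan=[
    [[4,-9,0,0],[4,-9,0,0],[4,-9,0,0],[4,-9,0,0]],
  ],
)

```text
time: 2.15
tcp_pos: [0.6511, 0.0412, 0.2624]
orientation: [-2.946, -1.087, -0.0]
wrist_force: [-0.5, -0.7, -0.9]
gripper_width: 0.0883
gripper_force: 0.0
```

```bash
python3 - <<'E'
from h import *
s=read_state();print(totool(s,[.653,.034,.172])*1000,s["joint_positions"].round(2),s["torque"],s["tcp_pos"],s["orientation"])
E
```

```text
[-3.26994671  6.82430067 90.4410981 ] [-0.55  0.6   0.63  1.55 -0.39  1.11 -0.69] [-0.0866188   0.11631671 -0.01691276] [0.6510828  0.04122465 0.2624488 ] [-2.94647523e+00 -1.08694879e+00 -7.36289532e-05]
```

>>> carry_out(
  plan=[
    [[-3.3,6.8,15,0],[-3.3,6.8,35,0],[-3.3,6.8,50,0],[-3.3,6.8,65,0],[-3.3,6.8,75,0],[-3.3,6.8,83,0],[-3.3,6.8,88,0],[-3.3,6.8,90,0],[-3.3,6.8,90,0],[-3.3,6.8,90,0]],
  ],
)

```text
time: 2.98
tcp_pos: [0.6539, 0.0318, 0.1731]
orientation: [2.949, 1.083, 0.002]
wrist_force: [0.9, 0.6, -0.1]
gripper_width: 0.0878
gripper_force: 0.0
```

```bash
python3 - <<'E'
from h import *
s=read_state();print(totool(s,[.653,.034,.172])*1000,s["torque"],s["wrist_force"])
a=capture("wrist");cv2.imwrite("pics/w2.png",a)
E
```

```text
[ 0.70442827 -2.27714336  1.05852217] [-0.08344838  0.09910032  0.00956355] [ 0.91814633  0.61686002 -0.0669469 ]
```

View pics/w2.png

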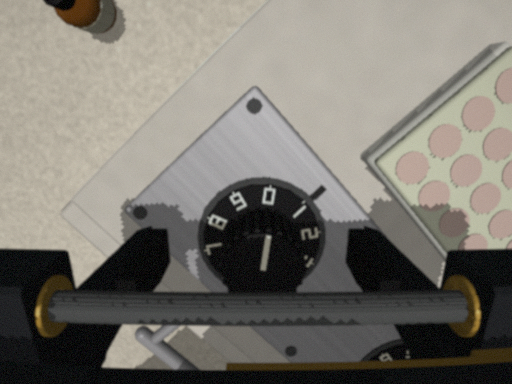

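The knob sits between the fingers, with its line running from (264,270) to (268,235). I'll check the centring.

```bash
python3 - <<'E'
from h import *
s=read_state()
a=cv2.imread("pics/w2.png");g=a.max(2)
w=np.zeros_like(g);w[228:285,255:280]=(g[228:285,255:280]>140)
n,l,st,c=cv2.connectedComponentsWithStats(w)
i=1+st[1:,4].argmax();ys,xs=np.nonzero(l==i);print(st[i])
p0=ray("wrist",(xs[ys>ys.max()-3].mean(),ys.max()),.178,s);p1=ray("wrist",(xs[ys<ys.min()+3].mean(),ys.min()),.178,s)
print(p0,p1,totool(s,p0)*1000,np.arctan2(*(p1-p0)[1::-1])+.123)
E
```

```text
[267 236   3   3   9]
[0.66736799 0.03765062 0.178     ] [0.66804684 0.03823951 0.178     ] [13.9774474   4.19576818 -4.80748331] 0.8375545930671292
```

```bash
python3 - <<'E'
from h import *
s=read_state()
p0=ray("wrist",(264,270),.178,s);p1=ray("wrist",(268,236),.178,s)
print(p0,p1,totool(s,p0)*1000,np.arctan2(*(p1-p0)[1::-1])+.123,s["tcp_pos"])
E
```

```text
[0.65499543 0.02915435 0.178     ] [0.66804684 0.03823951 0.178     ] [-0.95327042  2.66594762 -4.82346942] 0.7311076315694681 [0.65400274 0.0318042  0.17317562]
```

>>> carry_out(
  plan=[
    [[0,0,0,0],[0,0,0,0],[0,0,0,0],[0,0,0,0],[0,0,0,0],[0,0,0,0],[0,0,0,0],[0,0,0,0]],
  ],
  fingers=20,
)

```text
time: 3.7
tcp_pos: [0.6545, 0.0306, 0.1726]
orientation: [2.947, 1.081, 0.003]
wrist_force: [8.6, -6.9, -7.5]
gripper_width: 0.0371
gripper_force: 5.1
```

```bash
python3 - <<'E'
from h import *
s=read_state();Rt=Ro.from_rotvec(s["orientation"]).as_matrix();print(s["gripper_width"],s["gripper_force"],s["torque"],Rt.T@s["wrist_force"],s["tcp_pos"],np.arctan2(Rt[1,0],Rt[0,0]))
E
```

```text
0.0370587650692886 5.055182380601764 [-1.35154478 -1.56262472  0.01808164] [ 2.14830171 10.78959026  7.52943325] [0.65445684 0.0306194  0.17262341] 0.7035372314829869
```

>>> carry_out(
  plan=[
    [[0,1,0,0],[0,1.5,0,0],[0,1.5,0,0],[0,1.5,0,0]],
  ],
)

```text
time: 4.03
tcp_pos: [0.6549, 0.0301, 0.1726]
orientation: [2.948, 1.082, 0.001]
wrist_force: [2.7, -2.8, -1.5]
gripper_width: 0.0353
gripper_force: 30.0
```

```bash
cat > st.py <<'E'
from h import *
s=read_state();Rt=Ro.from_rotvec(s["orientation"]).as_matrix();print("t %.2f w %.4f gf %.1f tq"%(s["time"],s["gripper_width"],s["gripper_force"]),s["torque"].round(3),"Ftool",(Rt.T@s["wrist_force"]).round(1),s["tcp_pos"].round(4),"yaw %.4f"%np.arctan2(Rt[1,0],Rt[0,0]))
E
python3 st.py
```

```text
t 4.03 w 0.0353 gf 30.0 tq [-0.528 -0.47  -0.006] Ftool [0.2 3.9 1.5] [0.6549 0.0301 0.1726] yaw 0.7034
```

>>> carry_out(
  plan=[
    [[0,0,0,-0.03],[0,0,0,-0.1],[0,0,0,-0.2],[0,0,0,-0.3],[0,0,0,-0.4],[0,0,0,-0.5],[0,0,0,-0.6],[0,0,0,-0.7],[0,0,0,-0.8],[0,0,0,-0.9],[0,0,0,-1.0],[0,0,0,-1.1],[0,0,0,-1.2],[0,0,0,-1.27],[0,0,0,-1.3],[0,0,0,-1.3]],
  ],
)

```text
time: 5.37
tcp_pos: [0.6553, 0.03, 0.1726]
orientation: [1.69, 2.646, 0.001]
wrist_force: [5.4, -2.9, -4.0]
gripper_width: 0.0352
gripper_force: 30.0
```

```bash
python3 st.py; python3 - <<'E'
from h import *
print(read_state()["joint_positions"].round(2));cv2.imwrite("pics/w3.png",capture("wrist"))
E
```

```text
t 5.37 w 0.0352 gf 30.0 tq [-0.537 -0.871 -0.003] Ftool [-4.9  3.7  4. ] [0.6553 0.03   0.1726] yaw 2.0048
[-0.29  0.65  0.26  1.6  -0.19  0.91  0.47]
```

View pics/w3.png

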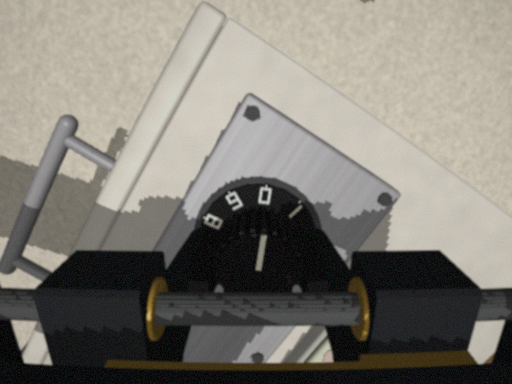

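The dial followed the turn, with the knob line fixed in the gripper frame at (262,235)-(260,270). It is now at about 2.03 rad, so I'll ease it from here.

>>> carry_out(
  plan=[
    [[0,0,0,-0.012],[0,0,0,-0.024],[0,0,0,-0.036],[0,0,0,-0.048],[0,0,0,-0.06],[0,0,0,-0.072],[0,0,0,-0.084],[0,0,0,-0.096],[0,0,0,-0.108],[0,0,0,-0.12]],
  ],
)

```text
time: 6.25
tcp_pos: [0.6553, 0.03, 0.1726]
orientation: [1.53, 2.741, 0.0]
wrist_force: [4.3, -2.3, -3.4]
gripper_width: 0.0353
gripper_force: 30.0
```

```bash
python3 st.py
```

```text
t 6.25 w 0.0353 gf 30.0 tq [-0.578 -0.864 -0.237] Ftool [-4.2  2.4  3.4] [0.6553 0.03   0.1726] yaw 2.1234
```

>>> carry_out(
  plan=[
    [[0,0,0,-0.01],[0,0,0,-0.02],[0,0,0,-0.03],[0,0,0,-0.04],[0,0,0,-0.05]],
  ],
)

```text
time: 6.67
tcp_pos: [0.6553, 0.0301, 0.1726]
orientation: [1.461, 2.779, 0.0]
wrist_force: [4.3, -2.3, -2.6]
gripper_width: 0.0354
gripper_force: 30.0
```

```bash
python3 st.py
```

```text
t 6.67 w 0.0354 gf 30.0 tq [-0.519 -0.855 -0.177] Ftool [-4.3  2.3  2.6] [0.6553 0.0301 0.1726] yaw 2.1736
```

>>> carry_out(
  plan=[
    [[0,0,0,-0.01],[0,0,0,-0.02],[0,0,0,-0.03],[0,0,0,-0.04],[0,0,0,-0.05],[0,0,0,-0.06]],
  ],
)

```text
time: 7.17
tcp_pos: [0.6553, 0.0301, 0.1726]
orientation: [1.377, 2.822, 0.0]
wrist_force: [4.5, -1.9, -2.9]
gripper_width: 0.0353
gripper_force: 30.0
```

```bash
python3 st.py
```

```text
t 7.17 w 0.0353 gf 30.0 tq [-0.549 -0.849 -0.091] Ftool [-4.3  2.4  2.9] [0.6553 0.0301 0.1726] yaw 2.2337
```

>>> carry_out(
  plan=[
    [[0,0,0,-0.01],[0,0,0,-0.02],[0,0,0,-0.03],[0,0,0,-0.04],[0,0,0,-0.05],[0,0,0,-0.06]],
  ],
)

```text
time: 7.67
tcp_pos: [0.6553, 0.0301, 0.1725]
orientation: [1.291, 2.862, -0.0]
wrist_force: [4.2, -2.6, -3.1]
gripper_width: 0.0351
gripper_force: 30.0
```

```bash
python3 st.py; python3 - <<'E'
from h import *
cv2.imwrite("pics/top1.png",capture("top"))
a,b=[cv2.imread(f"pics/top{i}.png") for i in(0,1)]
v=[cv2.resize(i[205:265,325:365],None,fx=8,fy=8,interpolation=cv2.INTER_CUBIC) for i in(a,b)]
cv2.imwrite("pics/c1.png",np.hstack(v))
E
```

```text
t 7.67 w 0.0351 gf 30.0 tq [-0.538 -0.854 -0.081] Ftool [-4.7  1.4  3.1] [0.6553 0.0301 0.1725] yaw 2.2939
```

View pics/c1.png

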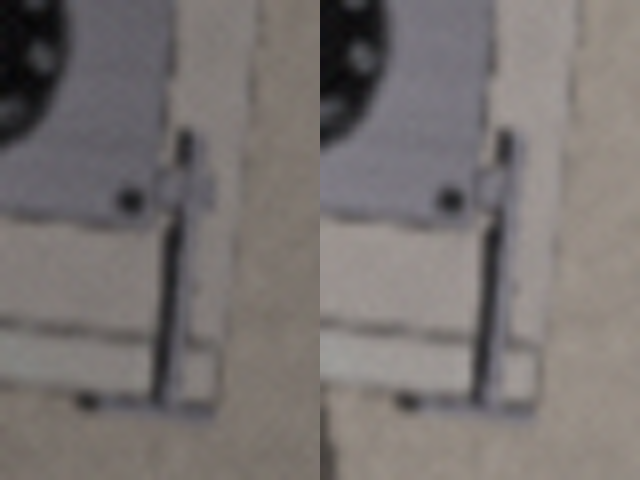

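In the crops the tongue stuck out to the right of the staple, at about (205,190), before the turn. Now nothing shows beyond the staple, which suggests the bolt has dropped in. I'll check this with a profile.

```bash
python3 - <<'E'
from h import *
for i in(0,1):
    g=cv2.imread(f"pics/top{i}.png").astype(float).mean(2)
    r=g[227:231,343:356].mean(0);b=g[234:242,352:356].mean()
    print((r/b).round(2))
E
```

```text
[0.76 0.72 0.78 0.83 0.76 0.78 0.84 0.84 0.86 1.03 1.07 1.04 0.95]
[0.78 0.71 0.79 0.83 0.76 0.77 0.87 0.99 1.06 1.06 1.07 1.03 0.94]
```

The tip retracted by about 2 px (4 mm), so the left dial has caught at about 2.31 rad without winding up. I'll release it and rise.

>>> carry_out(
  plan=[
    [[0,0,0,0],[0,0,0,0],[0,0,0,0],[0,0,0,0],[0,0,-10,0],[0,0,-25,0],[0,0,-45,0],[0,0,-60,0],[0,0,-70,0],[0,0,-70,0],[0,0,-70,0]],
  ],
  fingers=62,
)

```text
time: 8.63
tcp_pos: [0.6546, 0.0308, 0.2428]
orientation: [1.292, 2.863, 0.001]
wrist_force: [-0.2, -0.1, 0.0]
gripper_width: 0.0619
gripper_force: 0.0
```

```bash
python3 st.py; python3 - <<'E'
from h import *
s=read_state();print(totool(s,[.6391,-.1009,.242])*1000)
g=capture("top").astype(float).mean(2)
r=g[227:231,343:356].mean(0);b=g[234:242,352:356].mean()
print((r/b).round(2))
E
```

```text
t 8.63 w 0.0619 gf 0.0 tq [-0.008 -0.002  0.069] Ftool [ 0.  -0.2 -0. ] [0.6546 0.0308 0.2428] yaw 2.2939
[-88.48045086 -98.73269729   0.78264255]
[0.77 0.73 0.79 0.82 0.77 0.78 0.88 1.   1.05 1.07 1.06 1.04 0.94]
```

>>> carry_out(
  plan=[
    [[-10,-11,0,0],[-25,-28,0,0],[-45,-50,0,0],[-65,-73,0,0],[-80,-90,0,0],[-88.5,-98.7,0,0],[-88.5,-98.7,0,0],[-88.5,-98.7,0,0],[-88.5,-98.7,0,0],[-88.5,-98.7,0,0],[-88.5,-98.7,0,0]],
  ],
)

```text
time: 9.6
tcp_pos: [0.6394, -0.099, 0.2423]
orientation: [-1.288, -2.865, -0.001]
wrist_force: [0.8, -0.5, 0.8]
gripper_width: 0.0618
gripper_force: 0.0
```

```bash
python3 st.py; python3 - <<'E'
from h import *
s=read_state();print(s["joint_positions"].round(2),totool(s,[.6391,-.1009,.1725])*1000)
a=capture("wrist");cv2.imwrite("pics/w4.png",a)
E
```

```text
t 9.60 w 0.0618 gf 0.0 tq [-0.023  0.042  0.013] Ftool [-0.9  0.3 -0.8] [ 0.6394 -0.099   0.2423] yaw 2.2965
[-0.06  0.55  0.22  1.57 -0.13  1.03  0.91] [-1.28764788 -1.48088426 69.77672345]
```

View pics/w4.png

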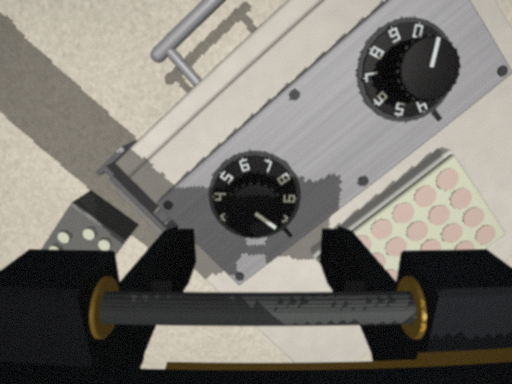

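The left dial reads close to 4 at its index (437,113). The right dial is at about (254,195), its line pointing to (275,227), next to the index at (288,233).

```bash
python3 - <<'E'
from h import *
s=read_state()
a=cv2.imread("pics/w4.png");g=a.max(2)
m=np.zeros_like(g);m[145:245,205:305]=(g[145:245,205:305]<60)*255
m=cv2.morphologyEx(m,cv2.MORPH_OPEN,np.ones((7,7)))
c=max(cv2.findContours(m,0,2)[0],key=cv2.contourArea)
e=cv2.fitEllipse(cv2.convexHull(c));print(e)
C=ray("wrist",e[0],.149,s);print("axis",C,totool(s,C)*1000)
p0=ray("wrist",(255,213),.178,s);p1=ray("wrist",(275,228),.178,s);I=ray("wrist",(288.5,233),.146,s)
an=lambda v:np.arctan2(v[1],v[0])
print(p0,totool(s,p0)*1000,"dial",an(p1-p0)+.123,an(p1-C)+.123,"idx",an(I-C),an(I-p0),np.linalg.norm(I-C))
E
```

```text
((254.63653564453125, 196.3435516357422), (80.95549774169922, 88.54437255859375), 83.3424301147461)
axis [ 0.63605058 -0.10125562  0.149     ] [ 0.69064529 -3.72900985 93.33971228]
[ 0.63720333 -0.10182348  0.178     ] [-0.48613806 -3.23201112 64.3393768 ] dial 0.1707392115854601 0.13491683653130537 idx -0.144727744351659 -0.13422974781660663 0.03902665409113657
```

>>> carry_out(
  plan=[
    [[-1,-2,12,0],[-1,-2,28,0],[-1,-2,45,0],[-1,-2,58,0],[-1,-2,66,0],[-1,-2,70,0],[-1,-2,70,0],[-1,-2,70,0]],
  ],
)

```text
time: 10.32
tcp_pos: [0.6385, -0.1032, 0.1727]
orientation: [1.292, 2.863, 0.0]
wrist_force: [-0.4, -0.4, -0.1]
gripper_width: 0.0622
gripper_force: 0.0
```

>>> carry_out(
  plan=[
    [[0,0,0,0],[0,0,0,0],[0,0,0,0],[0,0,0,0],[0,0,0,0],[0,0,0,0]],
  ],
  fingers=20,
)

```text
time: 10.82
tcp_pos: [0.6392, -0.1024, 0.173]
orientation: [1.291, 2.862, 0.002]
wrist_force: [2.8, 1.3, 0.4]
gripper_width: 0.0351
gripper_force: 30.0
```

```bash
python3 st.py
```

```text
t 10.82 w 0.0351 gf 30.0 tq [ 0.228 -0.528 -0.035] Ftool [-0.9  3.  -0.4] [ 0.6392 -0.1024  0.173 ] yaw 2.2944
```

>>> carry_out(
  plan=[
    [[0,0,0,0.03],[0,0,0,0.1],[0,0,0,0.2],[0,0,0,0.3],[0,0,0,0.4],[0,0,0,0.5],[0,0,0,0.6],[0,0,0,0.7],[0,0,0,0.8],[0,0,0,0.9],[0,0,0,1.0],[0,0,0,1.1],[0,0,0,1.2],[0,0,0,1.3],[0,0,0,1.4],[0,0,0,1.47],[0,0,0,1.5],[0,0,0,1.5]],
  ],
)

```text
time: 12.32
tcp_pos: [0.6363, -0.1024, 0.1729]
orientation: [-2.895, -1.211, 0.005]
wrist_force: [-7.3, 2.6, 9.9]
gripper_width: 0.0353
gripper_force: 30.0
```

>>> carry_out(
  plan=[
    [[0,0,0,0.012],[0,0,0,0.024],[0,0,0,0.036],[0,0,0,0.048],[0,0,0,0.06],[0,0,0,0.072],[0,0,0,0.084],[0,0,0,0.096]],
  ],
)

```text
time: 12.98
tcp_pos: [0.6362, -0.1022, 0.1729]
orientation: [-2.948, -1.073, 0.006]
wrist_force: [-7.4, 2.8, 9.6]
gripper_width: 0.0354
gripper_force: 30.0
```

```bash
cat >> st.py <<'E'
g=capture("top").astype(float).mean(2)
r=g[227:231,340:356].mean(0);b=g[234:242,352:356].mean()
print((r/b).round(2))
E
python3 st.py
```

```text
t 12.98 w 0.0354 gf 30.0 tq [0.71  1.801 0.3  ] Ftool [-3.9 -6.9 -9.6] [ 0.6362 -0.1022  0.1729] yaw 0.6982
[0.9  0.92 0.92 0.94 1.   0.98 0.98 0.95 0.99 1.01 0.99 1.   1.   1.
 0.99 1.02]
```

>>> carry_out(
  plan=[
    [[-0.5,-0.4,-0.2,0.01],[-1,-0.8,-0.4,0.02],[-1.5,-1.3,-0.5,0.03],[-1.5,-1.3,-0.5,0.04],[-1.5,-1.3,-0.5,0.05]],
  ],
)

```text
time: 13.45
tcp_pos: [0.636, -0.1021, 0.173]
orientation: [-2.977, -0.999, 0.001]
wrist_force: [-2.7, 4.4, 4.0]
gripper_width: 0.0353
gripper_force: 30.0
```

```bash
python3 st.py; python3 - <<'E'
from h import *
# where bolt tip lies in the scene view
y=np.array([.1226,.9925,0]);x=np.array([.9925,-.1226,0]);mid=np.array([.6475,-.0355,0])
for d in(.141,.127):print(proj("scene",mid-d*y+[0,0,.138]),proj("top",mid-d*y+[0,0,.138]))
cv2.imwrite("pics/s2.png",cv2.resize(capture("scene")[100:200,150:280],None,fx=4,fy=4,interpolation=cv2.INTER_CUBIC))
cv2.imwrite("pics/top2.png",cv2.resize(capture("top")[160:280,250:370],None,fx=4,fy=4))
a=cv2.resize(cv2.imread("pics/s2.png"),(624,480));b=cv2.imread("pics/top2.png");cv2.imwrite("pics/c3.png",cv2.resize(np.hstack([a[:,:],b]),None,fx=.72,fy=.72))
E
```

```text
t 13.45 w 0.0353 gf 30.0 tq [1.074 0.788 0.182] Ftool [ 0.5 -5.2 -4. ] [ 0.636  -0.1021  0.173 ] yaw 0.6477
[0.91 0.94 0.93 0.94 0.98 0.98 0.99 1.01 0.99 0.99 1.01 1.   0.97 1.
 1.01 0.99]
[178.37992677 146.53325025] [353.14960605 212.13080862]
[183.93953208 148.46961273] [346.30233926 211.40269741]
```

View pics/c3.png

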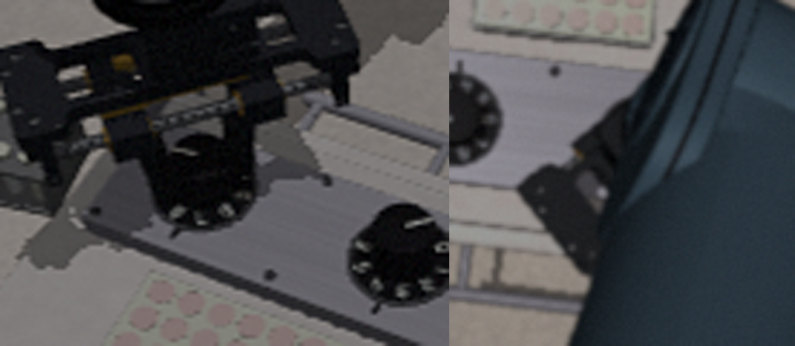

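The tongue is hidden in both views, so I'll ease the dial on by torque.

>>> carry_out(
  plan=[
    [[0,0,0,0.01],[0,0,0,0.02],[0,0,0,0.03],[0,0,0,0.04],[0,0,0,0.05]],
  ],
)

```text
time: 14.02
tcp_pos: [0.6359, -0.102, 0.173]
orientation: [-3.001, -0.924, 0.001]
wrist_force: [-3.7, 4.9, 5.9]
gripper_width: 0.0353
gripper_force: 30.0
```

```bash
sed -i '/^g=capture/,$d' st.py; python3 st.py
```

```text
t 14.02 w 0.0353 gf 30.0 tq [1.018 0.969 0.169] Ftool [-0.3 -6.2 -5.9] [ 0.6359 -0.102   0.173 ] yaw 0.5976
```

>>> carry_out(
  plan=[
    [[0,0,0,0.01],[0,0,0,0.02],[0,0,0,0.03],[0,0,0,0.04]],
  ],
)

```text
time: 14.35
tcp_pos: [0.6359, -0.102, 0.173]
orientation: [-3.018, -0.864, 0.001]
wrist_force: [-4.1, 4.3, 6.4]
gripper_width: 0.0352
gripper_force: 30.0
```

```bash
python3 st.py
```

```text
t 14.35 w 0.0352 gf 30.0 tq [1.103 0.922 0.17 ] Ftool [-1.2 -5.9 -6.3] [ 0.6359 -0.102   0.173 ] yaw 0.5574
```

>>> carry_out(
  plan=[
    [[0,0,0,0.01],[0,0,0,0.02],[0,0,0,0.03],[0,0,0,0.04],[0,0,0,0.05]],
  ],
)

```text
time: 14.77
tcp_pos: [0.6358, -0.1019, 0.173]
orientation: [-3.039, -0.788, 0.001]
wrist_force: [-3.7, 5.1, 6.0]
gripper_width: 0.0354
gripper_force: 30.0
```

```bash
python3 st.py
```

```text
t 14.77 w 0.0354 gf 30.0 tq [1.129 1.048 0.099] Ftool [-0.8 -6.3 -6. ] [ 0.6358 -0.1019  0.173 ] yaw 0.5075
```

>>> carry_out(
  plan=[
    [[0,0,0,0.01],[0,0,0,0.02],[0,0,0,0.03],[0,0,0,0.04]],
  ],
)

```text
time: 15.1
tcp_pos: [0.6358, -0.1018, 0.173]
orientation: [-3.054, -0.727, 0.002]
wrist_force: [-3.9, 4.9, 5.9]
gripper_width: 0.0352
gripper_force: 30.0
```

```bash
python3 st.py
```

```text
t 15.10 w 0.0352 gf 30.0 tq [1.151 1.029 0.11 ] Ftool [-1.3 -6.2 -5.9] [ 0.6358 -0.1018  0.173 ] yaw 0.4676
```

>>> carry_out(
  plan=[
    [[0,0,0,0.01],[0,0,0,0.02],[0,0,0,0.03],[0,0,0,0.04]],
  ],
)

```text
time: 15.43
tcp_pos: [0.6357, -0.1017, 0.1729]
orientation: [-3.068, -0.666, 0.002]
wrist_force: [-4.5, 5.4, 6.9]
gripper_width: 0.0353
gripper_force: 30.0
```

```bash
python3 st.py
```

```text
t 15.43 w 0.0353 gf 30.0 tq [1.227 1.065 0.092] Ftool [-1.8 -6.8 -6.9] [ 0.6357 -0.1017  0.1729] yaw 0.4276
```

>>> carry_out(
  plan=[
    [[0,0,0,0.01],[0,0,0,0.02],[0,0,0,0.03],[0,0,0,0.04]],
  ],
)

```text
time: 15.77
tcp_pos: [0.6357, -0.1016, 0.1729]
orientation: [-3.08, -0.605, 0.002]
wrist_force: [-3.5, 6.7, 6.9]
gripper_width: 0.0352
gripper_force: 30.0
```

```bash
python3 st.py
```

```text
t 15.77 w 0.0352 gf 30.0 tq [1.228 1.116 0.154] Ftool [-0.7 -7.6 -6.8] [ 0.6357 -0.1016  0.1729] yaw 0.3877
```

>>> carry_out(
  plan=[
    [[0,0,0,0.01],[0,0,0,0.02],[0,0,0,0.03],[0,0,0,0.04]],
  ],
)

```text
time: 16.1
tcp_pos: [0.6357, -0.1015, 0.1729]
orientation: [-3.091, -0.543, 0.002]
wrist_force: [-4.6, 5.8, 7.3]
gripper_width: 0.035
gripper_force: 30.0
```

```bash
python3 st.py
```

```text
t 16.10 w 0.0350 gf 30.0 tq [1.291 1.12  0.109] Ftool [-2.4 -7.  -7.3] [ 0.6357 -0.1015  0.1729] yaw 0.3477
```

>>> carry_out(
  plan=[
    [[0,0,0,0.01],[0,0,0,0.02],[0,0,0,0.03],[0,0,0,0.04]],
  ],
)

```text
time: 16.43
tcp_pos: [0.6357, -0.1014, 0.1729]
orientation: [-3.102, -0.482, 0.002]
wrist_force: [-4.8, 6.9, 7.3]
gripper_width: 0.0352
gripper_force: 30.0
```

```bash
python3 st.py
```

```text
t 16.43 w 0.0352 gf 30.0 tq [1.334 1.126 0.295] Ftool [-2.5 -8.  -7.3] [ 0.6357 -0.1014  0.1729] yaw 0.3082
```

>>> carry_out(
  plan=[
    [[0,0,0,0.01],[0,0,0,0.02],[0,0,0,0.03],[0,0,0,0.04]],
  ],
)

```text
time: 16.77
tcp_pos: [0.6357, -0.1014, 0.1729]
orientation: [-3.111, -0.42, 0.003]
wrist_force: [-4.6, 5.7, 6.2]
gripper_width: 0.0354
gripper_force: 30.0
```

```bash
python3 st.py
```

```text
t 16.77 w 0.0354 gf 30.0 tq [1.361 1.122 0.387] Ftool [-2.9 -6.7 -6.2] [ 0.6357 -0.1014  0.1729] yaw 0.2686
```

Torque is rising to 0.39, so the dial has probably caught. I'll back off into the play, release, rise and look.

>>> carry_out(
  plan=[
    [[0,0,0,-0.01],[0,0,0,-0.02],[0,0,0,-0.03],[0,0,0,-0.03]],
  ],
)

```text
time: 17.1
tcp_pos: [0.6357, -0.1015, 0.1729]
orientation: [-3.104, -0.467, 0.002]
wrist_force: [-4.7, 6.0, 6.3]
gripper_width: 0.0354
gripper_force: 30.0
```

```bash
python3 st.py
```

```text
t 17.10 w 0.0354 gf 30.0 tq [1.317 1.131 0.163] Ftool [-2.7 -7.1 -6.3] [ 0.6357 -0.1015  0.1729] yaw 0.2987
```

>>> carry_out(
  plan=[
    [[0,0,0,0],[0,0,0,0],[0,0,0,0],[0,0,0,0],[0,0,-10,0],[0,0,-25,0],[0,0,-45,0],[0,0,-65,0],[0,0,-80,0],[0,0,-90,0],[0,0,-90,0]],
  ],
  fingers=62,
)

```text
time: 18.02
tcp_pos: [0.6374, -0.1038, 0.2657]
orientation: [3.106, 0.465, 0.006]
wrist_force: [0.3, -0.4, -0.5]
gripper_width: 0.0618
gripper_force: 0.0
```

```bash
python3 st.py; python3 - <<'E'
from h import *
s=read_state()
# handle: middle from top0 picture, hover
a=cv2.imread("pics/top0.png")
print("handle mid top", (ray("top",(250.5,262.5),.12)+ray("top",(306,267.5),.12))/2)
x=np.array([.9925,-.1226,0]);mid=(np.array([.6553,.0301,0])+[.637,-.1014,0])/2
print("mid dials",mid, "box yaw from grips",np.arctan2(-(.6553-.637),.0301+.1014))
X=np.array([.526,-.022,.26]);print(totool(s,X)*1000,s["joint_positions"].round(2))
E
```

```text
t 18.02 w 0.0618 gf 0.0 tq [-0.072  0.17  -0.056] Ftool [0.1 0.4 0.5] [ 0.6374 -0.1038  0.2657] yaw 0.2975
handle mid top [ 0.52548535 -0.02306236  0.12      ]
mid dials [ 0.64615 -0.03565  0.     ] box yaw from grips -0.13827542578549565
[ -82.54982341 -110.83257144    5.14713398] [-0.41  0.63  0.77  1.58 -0.47  1.13 -0.81]
```

>>> carry_out(
  plan=[
    [[-8,-11,1,-0.1],[-20,-26,2,-0.22],[-35,-47,3,-0.34],[-52,-70,4,-0.46],[-68,-91,5,-0.58],[-78,-105,5,-0.7],[-82.5,-111,5,-0.82],[-82.5,-111,5,-0.94],[-82.5,-111,5,-1.06],[-82.5,-111,5,-1.14],[-82.5,-111,5,-1.15],[-82.5,-111,5,-1.15],[-82.5,-111,5,-1.15]],
  ],
  fingers=26,
)

```text
time: 19.1
tcp_pos: [0.5246, -0.0212, 0.2576]
orientation: [-2.356, -2.077, 0.001]
wrist_force: [-0.5, -0.6, 0.9]
gripper_width: 0.026
gripper_force: 0.0
```

```bash
python3 st.py; python3 - <<'E'
from h import *
s=read_state();w=capture("wrist");t=capture("top")
cv2.imwrite("pics/w5.png",w);cv2.imwrite("pics/top5.png",t)
print(totool(s,[.526,-.022,.122])*1000)
u=cv2.resize(t[190:270,285:365],(384,384),interpolation=cv2.INTER_CUBIC)
cv2.imwrite("pics/c5.png",cv2.resize(np.hstack([w,u]),None,fx=.89,fy=.89))
g=t.astype(float).mean(2);print((g[227:231,335:356].mean(0)/g[234:242,352:356].mean()).round(2))
g=a=cv2.imread("pics/top0.png").astype(float).mean(2);print((g[227:231,335:356].mean(0)/g[234:242,352:356].mean()).round(2))
E
```

```text
t 19.10 w 0.0260 gf 0.0 tq [-0.073  0.109 -0.022] Ftool [-0.7 -0.4 -0.9] [ 0.5246 -0.0212  0.2576] yaw 1.4452
[ -0.55929614   1.5655454  135.55554845]
[0.88 0.86 0.87 0.85 0.74 0.58 0.51 0.61 0.78 0.71 0.81 0.98 0.91 0.81
 0.87 1.   1.05 1.07 1.08 1.04 0.95]
[0.87 0.87 0.87 0.84 0.75 0.56 0.51 0.61 0.76 0.72 0.78 0.83 0.76 0.78
 0.84 0.84 0.86 1.03 1.07 1.04 0.95]
```

View pics/c5.png

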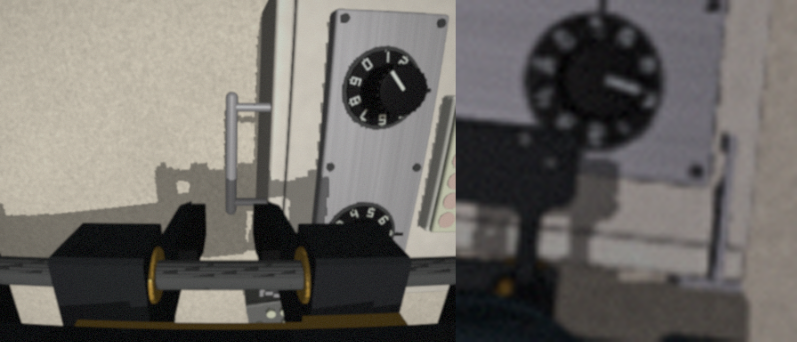

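The bolt is clear: the brightness profile shows bare box top between case and staple. The handle bar runs from (261,110) to (260,235) in wrist pixels. Next I'll work out the descent.

```bash
python3 - <<'E'
from h import *
s=read_state()
for p in((260.5,106),(259.5,235)):
    P=ray("wrist",p,.12,s);print(P,totool(s,P)*1000)
E
```

```text
[0.53298254 0.03743279 0.12      ] [ 59.21000968   0.98652214 137.67275961]
[ 0.51869084 -0.07263216  0.12      ] [-51.7777814    0.48223488 137.70599412]
```

>>> carry_out(
  plan=[
    [[1,0.3,15,0],[3,0.8,35,0],[3,0.8,60,0],[3,0.8,80,0],[3,0.8,90,0],[3,0.8,97,0],[3,0.8,104,0],[3,0.8,111,0],[3,0.8,118,0],[3,0.8,125,0],[3,0.8,131,0],[3,0.8,135,0],[3,0.8,135,0]],
  ],
  fingers=24,
)

```text
time: 20.28
tcp_pos: [0.5255, -0.0182, 0.1222]
orientation: [-2.353, -2.08, 0.001]
wrist_force: [0.0, -0.7, 0.1]
gripper_width: 0.0242
gripper_force: 0.0
```

```bash
python3 st.py
```

```text
t 20.28 w 0.0242 gf 0.0 tq [-0.041  0.092  0.027] Ftool [-0.7  0.1 -0.1] [ 0.5255 -0.0182  0.1222] yaw 1.4478
```

>>> carry_out(
  plan=[
    [[0,0,0,0],[0,0,0,0],[0,0,0,0],[0,0,0,0],[0,0,0,0]],
  ],
  fingers=4,
)

```text
time: 20.7
tcp_pos: [0.5263, -0.0183, 0.1232]
orientation: [2.353, 2.08, 0.001]
wrist_force: [1.2, -0.6, 0.5]
gripper_width: 0.01
gripper_force: 30.0
```

```bash
python3 st.py
```

```text
t 20.70 w 0.0100 gf 30.0 tq [-0.098 -0.123 -0.018] Ftool [-0.5  1.3 -0.5] [ 0.5263 -0.0183  0.1232] yaw 1.4477
```

>>> carry_out(
  plan=[
    [[0,-0.5,0,0],[0,-1,0,0],[0,-2,0,0],[0,-3.5,0,0],[0,-5,0,0],[0,-7,0,0],[0,-9,0,0],[0,-11,0,0],[0,-13,0,0],[0,-15,0,0]],
  ],
)

```text
time: 21.53
tcp_pos: [0.5111, -0.0163, 0.1232]
orientation: [2.353, 2.081, 0.001]
wrist_force: [2.7, -0.2, 4.0]
gripper_width: 0.0099
gripper_force: 30.0
```

```bash
python3 st.py
```

```text
t 21.53 w 0.0099 gf 30.0 tq [-0.046 -0.349 -0.053] Ftool [ 0.2  2.7 -4. ] [ 0.5111 -0.0163  0.1232] yaw 1.4479
```

The drawer slides freely at about 2.7 N. I'll pull the remaining 75 mm.

>>> carry_out(
  plan=[
    [[0,-3,0,0],[0,-7,0,0],[0,-11,0,0],[0,-15,0,0],[0,-19,0,0],[0,-23,0,0],[0,-27,0,0],[0,-31,0,0],[0,-35,0,0],[0,-39,0,0],[0,-43,0,0],[0,-47,0,0],[0,-51,0,0],[0,-55,0,0],[0,-59,0,0],[0,-63,0,0],[0,-67,0,0],[0,-71,0,0],[0,-74,0,0],[0,-75,0,0]],
  ],
)

```text
time: 23.2
tcp_pos: [0.4362, -0.0064, 0.1231]
orientation: [-2.352, -2.081, -0.001]
wrist_force: [2.0, 2.2, 4.9]
gripper_width: 0.0101
gripper_force: 30.0
```

```bash
python3 st.py
```

```text
t 23.20 w 0.0101 gf 30.0 tq [ 0.477 -0.425 -0.035] Ftool [ 2.4  1.8 -4.9] [ 0.4362 -0.0064  0.1231] yaw 1.4485
```

>>> carry_out(
  plan=[
    [[0,0,0,0],[0,0,0,0],[0,0,0,0],[0,0,0,0],[0,0,-5,0],[0,0,-15,0],[0,0,-30,0],[0,0,-50,0],[0,0,-75,0],[0,0,-100,0],[0,0,-120,0],[0,0,-130,0],[0,0,-130,0],[0,0,-130,0]],
  ],
  fingers=24,
)

```text
time: 24.37
tcp_pos: [0.4365, -0.007, 0.2529]
orientation: [-2.353, -2.081, -0.001]
wrist_force: [0.3, 0.4, -0.1]
gripper_width: 0.0239
gripper_force: 0.0
```

```bash
python3 st.py; python3 - <<'E'
from h import *
s=read_state();w=capture("wrist");t=capture("top")
cv2.imwrite("pics/w6.png",w);cv2.imwrite("pics/top6.png",t)
# handle bar column along wrist rows; bystander differences in top view
g=w.max(2).astype(int)
for r in(140,180,220):
    print(r,g[r,235:285:2])
print("exp bar px",proj("wrist",[.4362,-.0064,.12],s))
a=cv2.imread("pics/top0.png").astype(float).mean(2);b=t.astype(float).mean(2)
for n,(x0,x1,y0,y1) in dict(plate=(255,330,125,180),bottle=(155,185,185,212),rack=(372,440,225,268)).items():
    p,r=cv2.phaseCorrelate(a[y0:y1,x0:x1].copy(),b[y0:y1,x0:x1].copy(),cv2.createHanningWindow((x1-x0,y1-y0),cv2.CV_64F));print(n,np.round(p,2),round(r,2))
E
```

```text
t 24.37 w 0.0239 gf 0.0 tq [-0.048  0.076  0.006] Ftool [0.4 0.3 0.1] [ 0.4365 -0.007   0.2529] yaw 1.4482
140 [222 225 223 223 227 227 223 211 122 151 176 197 175 160 139 212 185 163
 189 201 199 195 214 178 153]
180 [226 220 220 222 219 222 225 211 129 158 177 193 174 150 163 226 221 224
 229 229 226 226 225 227 172]
220 [141 144 145 142 145 149 146 135  96 102 112 112 103  92 121 138 137 143
 149 147 143 145 144 144 145]
exp bar px [258.5702375  179.45681105]
plate [0.51 0.05] 0.98
bottle [-0.02  0.27] 0.86
rack [0.04 0.54] 0.94
```

```bash
python3 -c "
from bench import *
print(finish_job())"
```

```text
the job is handed in; nothing more can be done
None
```

I set the left dial and then the right until each caught, saw the bolt spring back, and pulled the drawer open about 9 cm (91 mm of gripper travel) before letting go. The job was handed in at about 24.5 s, with the well plate, bottle and rack showing no clear movement in the top view.

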